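# Park the cordless soldering pen in its slanted dock

## Task

Put the cold cordless soldering pen away in its slanted dock: slide its metal barrel, tip first, through the eyelet in the orange block, push it gently until the sprung brass plunger at the foot is pressed right down, and hold it there steadily for two seconds so that the tip check can run. Then let go and leave the pen sitting deep in the eyelet; do not ram the dock and leave the other things on the bench where they are.

Things in the scene. Friction and masses are not known exactly. Their poses are not given: they have to be found in the camera images.
- pen: Soldering pen, about 0.12 kg, lying flat. Blue square handle 110 mm long (x -55 to +55), 22 mm wide (y), 22 mm high; black collar 19 mm across, x -55 to -67; steel barrel 8 mm across from there to x = -145 mm, its last 5 mm tapering to 6.8 mm. Origin: centre of the handle's underside, near the centre of mass; the barrel points along -x, its axis 11 mm above the underside.
- pen_tip (a point): The tip of the pen's barrel, on its axis, at x = -145 mm, z = +11 mm in the pen's frame.
- dock: Fixed dock on a dark steel base 150 x 75 x 14 mm; it stands on the left or the right. Origin: centre of the base's underside. A 30 mm square column carries the slanted cradle with the orange eyelet block; its mouth faces the dock's own +x, away from the robot, and up.
- cradle: Aluminium spine on the dock that carries the eyelet and the plunger. Origin: where the centre of the hole's mouth is when the eyelet stands at mid-slide, 45 mm ahead (+x) of the dock's origin, 118 mm above the bench. z points out of the mouth along the hole, 35 degrees above horizontal: the barrel goes in along -z. x points slantwise down, y is level, across the hole.
- eyelet_slide (a point): Same point as the cradle's origin. The eyelet, an orange block 36 x 36 mm and 30 mm thick (along the hole) with a round through hole 9.6 mm across, sits on a stiff 64 mm cross-slide and stands up to 8 mm to either side of this point along the cradle's y. How far is not measured: find the hole by touch or by sight. About 15 N sideways moves the block.
- plunger (a joint): Travel of the sprung brass plunger at the foot of the dock: 0 m out, 0.009 m fully pressed, along the cradle's -z. Spring: about 1.4 N to start it, 4.6 N at the end, where it meets a rigid stop.
- plunger_face (a point): Centre of the brass plunger's face (26 mm across), on the cradle's z axis, 65 mm beyond the mouth when out and 74 mm when pressed.
- tip_cleaner: Fixed bystander: round black pot with brass wool, 72 mm across, 54 mm high; stands on the side where the dock is not. Origin: centre of underside.
- solder_spool: Bystander: white and grey reel of solder, standing on its flange, 52 mm across, 33 mm high. Origin: centre of underside.
- screwdriver: Bystander: screwdriver with red handle, 170 mm long, lying.
- parts_jar: Bystander: amber jar with dark wooden lid, 72 mm across, 66 mm high. Origin: centre of underside.
- tape_roll: Bystander: black roll of tape lying flat, 90 mm across, 19 mm high. Origin: centre of underside.
- circuit_board: Bystander: green circuit board 85 x 130 mm with small parts, up to 18 mm high, lying flat. Origin: centre of underside.
- multimeter: Bystander: yellow multimeter 150 x 75 x 34 mm, lying on its back. Origin: centre of underside.

How it is judged:
By the outcome, as a careful person would: the job done as asked, in the order asked, and still so for the second after the job is handed in, with the robot touching nothing.
It also fails if it takes over 67 s, if anything falls off the work surface, if the arm or the gripper's body presses on something with over 40 N, if the wrist force passes 120 N, or if a joint passes its speed limit or range.

## Robot

A 7-joint arm with a two-finger parallel gripper is mounted at the origin on the work surface. World frame = base frame: x ahead of the robot, y to its left, z up, the work surface at z = 0. Lengths are in m, angles in rad, forces in N, time in s.
With the tool pointing down it reaches from about 0.425 to 0.925 m from the base axis. Payload 6.8 kg.
Tool frame: the origin (TCP) lies between the finger pads; the fingertips stand r.tip_extent ahead of it and the grasp point (between the pads) lies 5 mm behind it (r.tip_extent is the distance from the TCP to the fingertips, in m); y points along the fingers, x is the direction in which the jaws open and shut, and the axes are right-handed (so a half turn about y gives the same grasp; the last joint's range is limited). The gripper opens to 85 mm and grips with 20 to 120 N. Pads are 22 mm wide; open, the fingers measure 114 mm over their backs; the gripper's body (76 mm by 85 mm) begins 54 mm behind the grasp point. The pads swing forward as they close: fully open they stand 13 mm farther back than shut.
Start: joints at [1.123, 0.477, 0.022, 1.555, -0.011, 1.109, -0.083], TCP at [0.225, -0.636, 0.245] pointing down, gripper open.
Joint ranges: [-2.96, 2.96], [-0.34, 2.1], [-1.41, 1.46], [0.24, 2.44], [-1.37, 4.51], [0.17, 1.92], [-2.96, 2.96]. Speed limits (rad/s): [2.39, 2.39, 3.14, 3.14, 3.14, 3.14, 3.14].

## Interface

Orientations are given as a rotation vector (axis times angle).
In Python, from bench import r gives the robot as it stands.
- The arm moves only by the tool send_rows, never from a script. Its argument "plan" is a list of rows, each a list of 5 numbers: the shift along the tool's x, y, z in cm, then the turn about the tool's y in degrees, then the opening, from 0 (shut) to 1 (fully open). In form: [[dx, dy, dz, spin, grip], ...]. A call has 1 to 12 rows; each row shifts and turns the commanded pose from where the row before left it, along the tool's axes as they then stand; what a row does not reach is not made up. A row lasts 1/8 s, in which the tool goes at most 62.5 mm and 10.7 degrees, less where a joint would pass 70% of its speed; a pose out of reach is approached as far as the arm can. A call is refused whole if a number of a shift passes 6.25 or a number of a turn 10.7, either way. A call with a gripper value outside its range is refused whole. The fingers move at their own pace and stop on an object; "force" is the grip in N (left out, the last holds). Time passes only in rows, so rows that do not move let the fingers close. It gives the time, the measured TCP pose, the force and the opening at its end, in the units of the state.
- r.get_obs(): the state, without advancing time (a new reading comes with each control period).
- r.grab_frame(name): name is "scene" or "top"; returns a dict with "image" (420x560x3 uint8, red, green, blue), "camera_matrix" (3x3 intrinsics, pixels), "cam_to_world" (4x4, takes a point from camera to world coordinates). Camera axes: x right, y down, z forward; pixel columns grow to the right and rows downward; lengths in m; the calibration is good to about 2 mm. A picture is of the moment at which its call begins. There is no depth.
- r.hand_in(): hands the job in, once; it reports no verdict.
Trained networks look in the newest picture that a camera, given by its name, has taken for a name from the list of things; names that differ only in an ending like _2 or _b are one class to them, and where a whole thing is asked for, a point or a joint stands for the part that bears it (a point fixed in the world has none). Each returns a list of dicts, best first, with "p" (0 to 1); they miss things now and then, are a little off and sometimes report something else, mostly with a low value. They report only what shows in the picture. A call takes as long as a camera call.
- r.recognise(camera, target): "rect" ([left, top, right, bottom] in pixels, round what is visible of it).
The state is a dict: "clock": time; "joints": joint angles; "qvel": joint speeds; "tau": joint torques, N m; "tcp_pos": TCP position; "orientation": TCP orientation; "contact_force": force on the tool from outside, world axes, zero at the start; "moment": the same for the moment, N m; "grip_width": finger opening in m.
Only numpy, scipy, OpenCV 4.12 (cv2) and the standard library are available. Lean on these libraries where they do the work, as an engineer would, in place of code of your own. Each camera call takes 0.05 s, during which the arm holds its last target.

## Working session

There is one attempt and no reset: what is moved stays moved. The work goes in short steps, Python scripts to look and compute and a tool call to move; the robot and the scene stay as the last step left them, time stands still between calls to the robot, and variables do not carry over. Pictures are saved under pics/ and viewed, and the job is handed in when it is done.

Besides the shell and the picture viewer there is one more tool, called as name([rows], argument=value, ...), one row to a line, values as JSON. send_rows: Moves the arm, as the interface text tells. Its arguments: {"type":"object","properties":{"plan":{"type":"array","items":{"type":"array","items":{"type":"number"}}},"force":{"type":"number"}},"required":["plan"]}

```bash
ls; mkdir -p pics
python3 - <<'E'
from bench import r
import cv2
print(r.get_obs(), r.tip_extent)
for c in ["scene","top"]:
    f=r.grab_frame(c); cv2.imwrite(f"pics/{c}0.png",f["image"][:,:,::-1]); print(f["camera_matrix"],f["cam_to_world"])
    for t in ["pen","pen_tip","dock","cradle","eyelet_slide","plunger_face","tip_cleaner","solder_spool","multimeter"]:
        print(c,t,[(d['rect'],round(d['p'],2)) for d in r.recognise(c,t)][:2])
E
```

```text
pics
{'clock': 0.0, 'joints': array([ 1.12287493,  0.47781399,  0.02234739,  1.55647918, -0.01148428,
        1.10931695, -0.08308875]), 'qvel': array([-8.23138947e-04, -6.32495710e-05,  1.49027745e-03,  2.01518144e-03,
        3.76819496e-04, -1.26612624e-04,  7.95168029e-04]), 'tau': array([-2.35485422e-04, -5.96464634e+01,  1.60795894e+00, -2.81197482e+01,
        1.24541923e-02,  9.36855358e-03, -8.62024223e-06]), 'tcp_pos': array([ 0.22477168, -0.63585407,  0.24430484]), 'orientation': array([-1.35004583,  0.95651619, -0.95382142]), 'contact_force': array([ 0.56146126, -0.5967088 , -0.0125853 ]), 'moment': array([-0.01063128,  0.0155775 , -0.02350892]), 'grip_width': 0.08538522443641051} 0.014
[[491.00117586   0.         275.75177728]
 [  0.         491.00117586 207.01542919]
 [  0.           0.           1.        ]] [[ 0.51179237  0.70217968 -0.49498714  1.12808833]
 [ 0.85899114 -0.40869765  0.30838361 -0.3460036 ]
 [ 0.01424063 -0.58301795 -0.81233446  1.06980652]
 [ 0.          0.          0.          1.        ]]
scene pen [([269.6, 227.5, 308.0, 285.4], 0.72)]
scene pen_t
[... 676 characters left out ...]
 9.05506418e-03]
 [-8.21825412e-03 -3.98197100e-02 -9.99173084e-01  1.33250983e+00]
 [ 0.00000000e+00  0.00000000e+00  0.00000000e+00  1.00000000e+00]]
top pen [([278.9, 167.0, 289.5, 230.2], 0.61)]
top pen_tip [([281.4, 164.6, 285.6, 228.6], 0.91)]
top dock [([336.5, 218.3, 367.0, 270.0], 0.81)]
top cradle [([345.8, 227.1, 366.6, 266.2], 0.62)]
top eyelet_slide [([344.0, 230.1, 365.0, 266.8], 0.67)]
top plunger_face [([216.8, 226.3, 238.0, 251.4], 0.44), ([278.2, 166.8, 292.4, 234.8], 0.22)]
top tip_cleaner [([214.3, 224.6, 239.9, 252.2], 0.66), ([344.7, 227.5, 368.5, 266.2], 0.24)]
top solder_spool [([224.0, 137.7, 239.7, 162.9], 0.61)]
top multimeter [([389.3, 268.5, 443.3, 309.6], 0.63)]
```

Run:
```python
import cv2
a=cv2.imread("pics/scene0.png"); b=cv2.imread("pics/top0.png")
cv2.imwrite("pics/scene0z.png",cv2.resize(a[160:310,140:340],(800,600),interpolation=cv2.INTER_CUBIC))
cv2.imwrite("pics/top0z.png",cv2.resize(b[150:300,200:400],(800,600),interpolation=cv2.INTER_CUBIC))
```

```text
(no output)
```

View pics/scene0.png

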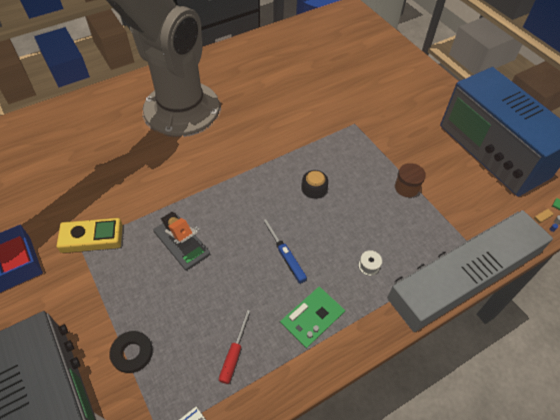

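View pics/top0.png

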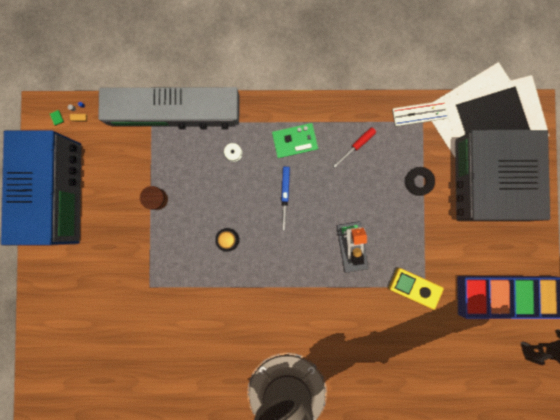

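```bash
sleep 1
```

```text
(no output)
```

View pics/scene0z.png

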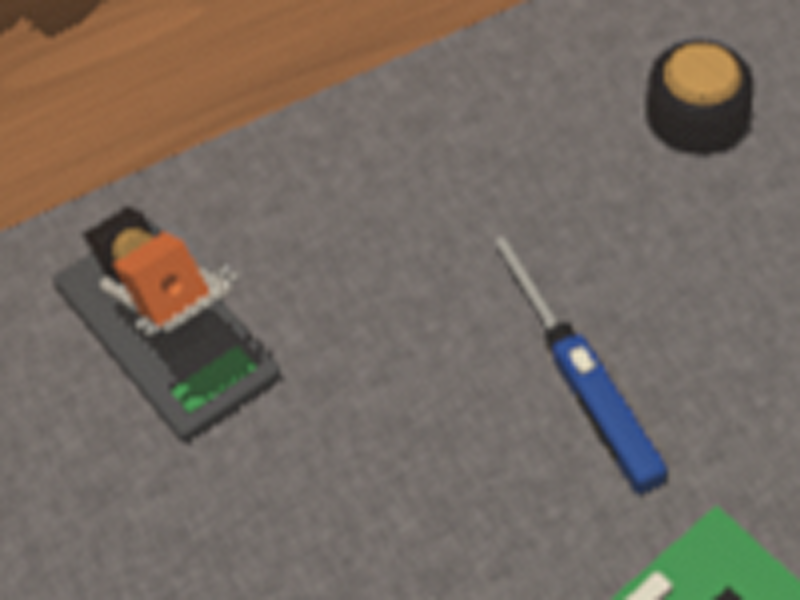

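View pics/top0z.png

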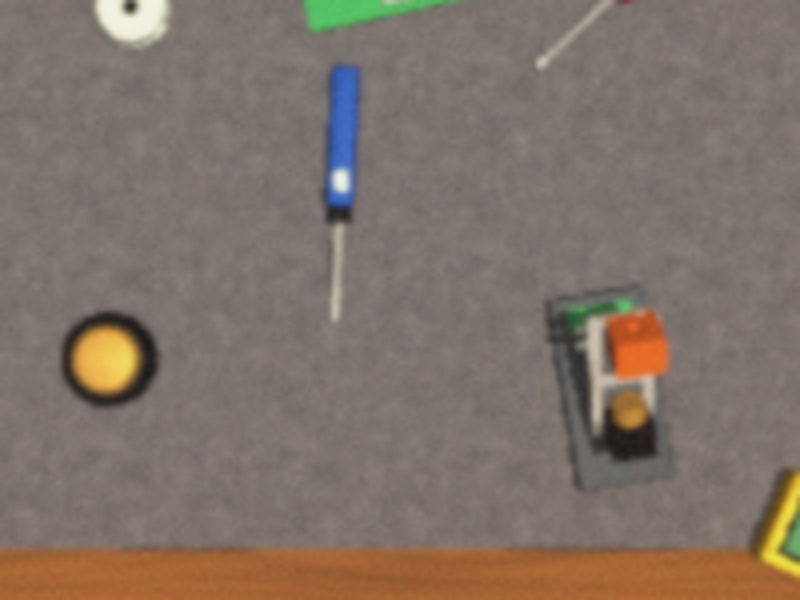

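The overview shows the pen's blue handle at top (285,185), with its barrel pointing toward the robot at (284,229). The dock is at (352,245), with the orange eyelet at about (359,236), so the dock stands on the robot's right. Next I'll fit the poses from colour masks.

```bash
cat > h.py <<'E'
import numpy as np, cv2
from scipy.spatial.transform import Rotation as R
from scipy.optimize import minimize, least_squares
def proj(f,P):
    P=np.atleast_2d(P); T=np.linalg.inv(f["cam_to_world"]); c=P@T[:3,:3].T+T[:3,3]
    u=c@f["camera_matrix"].T; return u[:,:2]/u[:,2:]
def back(f,uv,z):
    uv=np.atleast_2d(uv); d=np.c_[uv,np.ones(len(uv))]@np.linalg.inv(f["camera_matrix"]).T@f["cam_to_world"][:3,:3].T
    o=f["cam_to_world"][:3,3]; return o+d*((z-o[2])/d[:,2])[:,None]
def hullmask(f,P,S=8,off=(0,0)):
    uv=proj(f,P)-np.array(off)
    return uv
def soft(f,P,shape,win,S=6):
    # antialiased silhouette of convex points in window (x0,y0,x1,y1)
    x0,y0,x1,y1=win
    uv=(proj(f,P)-[x0,y0]+0.5)*S-0.5
    h=cv2.convexHull(uv.astype(np.float32))
    m=np.zeros(((y1-y0)*S,(x1-x0)*S),np.uint8)
    cv2.fillConvexPoly(m,np.round(h*16).astype(np.int32),255,cv2.LINE_AA,4)
    m=cv2.resize(m,(x1-x0,y1-y0),interpolation=cv2.INTER_AREA).astype(float)/255
    return m
def box(x0,x1,y0,y1,z0,z1):
    return np.array([[a,b,c] for a in(x0,x1) for b in(y0,y1) for c in(z0,z1)],float)
def yawT(P,x,y,t):
    return P@R.from_euler('z',t).as_matrix().T+[x,y,0]
C35=np.deg2rad(35)
def cradleR(yaw):
    z=np.array([np.cos(C35),0,np.sin(C35)]); x=np.array([np.sin(C35),0,-np.cos(C35)]); y=np.cross(z,x)
    return R.from_euler('z',yaw).as_matrix()@np.c_[x,y,z]
E
cat > fit.py <<'E'
from h import *
from bench import r
F={c:r.grab_frame(c) for c in("scene","top")}
np.save("f0.npy",F,allow_pickle=True)
print(R.from_rotvec(r.get_obs()['orientation']).as_matrix().round(3))
def hsv(f): return cv2.cvtColor(f["image"],cv2.COLOR_RGB2HSV).astype(int)
W={"scene":(255,210,325,300),"top":(265,155,305,240)}
tot=[]
M={}
for c,f in F.items():
    h=hsv(f); x0,y0,x1,y1=W[c]; h=h[y0:y1,x0:x1]
    M[c]=((h[...,0]>100)&(h[...,0]<128)&(h[...,1]>110)).astype(float)
    ys,xs=np.nonzero(M[c]); print(c,len(xs),xs.mean()+x0,ys.mean()+y0)
def cost(p,cs=("scene","top")):
    P=yawT(box(-.055,.055,-.011,.011,0,.022),*p)
    return sum(((soft(F[c],P,None,W[c])-M[c])**2).sum() for c in cs)
p0=[.57,-.01,0]
for cs in (("top",),("scene",),("scene","top")):
    b=min((minimize(cost,np.array(p0)+[0,0,t],args=(cs,),method="Nelder-Mead",options=dict(initial_simplex=np.array(p0)+[0,0,t]+np.array([[0,0,0],[.02,0,0],[0,.02,0],[0,0,.1]]),xatol=1e-5)) for t in(-.1,0,.1)),key=lambda s:s.fun)
    print("pen",cs,b.x,b.fun)
for c in F:
    print(c,"tip proj",proj(F[c],yawT(np.array([[-.145,0,.011],[-.06,0,.011]]),*b.x)))
E
python3 fit.py
```

```text
[[ 0.333  0.     0.943]
 [-0.943 -0.     0.333]
 [ 0.    -1.     0.   ]]
scene 330 292.91818181818184 264.0151515151515
top 193 285.2176165803109 181.94818652849742
pen ('top',) [ 0.64788272  0.0034679  -0.05219657] 57.118323721645524
pen ('scene',) [ 0.64398808  0.00500592 -0.10018749] 149.88035371011148
pen ('scene', 'top') [ 0.64757956  0.00345639 -0.06577942] 213.92290657439446
scene tip proj [[265.52044216 219.12866677]
 [280.48914523 244.1113062 ]]
top tip proj [[282.05402139 230.52172739]
 [283.85291896 203.33471057]]
```

```bash
cat > fit2.py <<'E'
from h import *
F=np.load("f0.npy",allow_pickle=True).item()
# barrel/handle pixels: subpixel centroids per row in top
f=F["top"]; im=f["image"].astype(int)
g=cv2.cvtColor(f["image"],cv2.COLOR_RGB2HSV).astype(int)
for y in list(range(166,200,4))+list(range(204,234,2)):
    row=im[y,272:298]
    if y<203: w=np.clip(row[:,2]-row[:,0],0,None)*( (row[:,2]-row[:,0])>25)
    else: w=np.clip(row.sum(1)-np.median(row.sum(1))-30,0,None)
    if w.sum()>0: print(y,round((w*np.arange(272,298)).sum()/w.sum(),2),w.sum())
E
python3 fit2.py
python3 - <<'E'
import cv2
b=cv2.imread("pics/top0.png");a=cv2.imread("pics/scene0.png")
cv2.imwrite("pics/dz.png",cv2.hconcat([cv2.resize(a[203:278,150:215],(390,450),interpolation=cv2.INTER_NEAREST),cv2.resize(b[213:276,328:383],(393,450),interpolation=cv2.INTER_NEAREST)]))
E
```

```text
166 285.8 197
170 285.9 764
174 285.63 796
178 285.51 810
182 285.3 827
186 285.06 776
190 284.99 763
194 284.93 208
198 284.45 663
204 295.43 7.0
206 284.4 109.0
208 284.1 227.5
210 284.26 196.5
212 284.19 160.5
214 284.14 201.0
216 283.99 165.0
218 283.81 157.0
220 283.71 211.0
222 283.78 276.0
224 283.65 310.0
226 283.37 299.0
228 283.33 332.0
230 283.34 73.0
232 281.33 18.0
```

View pics/dz.png

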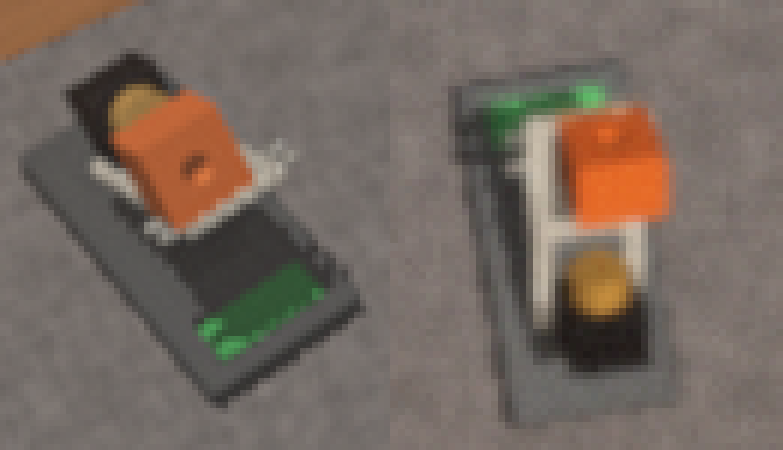

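```bash
cat > fit3.py <<'E'
from h import *
import sys
F=np.load(sys.argv[1] if len(sys.argv)>1 else "f0.npy",allow_pickle=True).item()
t=F["top"]
a,b=back(t,[[286.0,165.6],[283.25,230.2]],.011)
d=(a-b)/np.linalg.norm((a-b)); print("handle end",a,"tip",b,"len",np.linalg.norm(a-b),"yaw",np.arctan2(d[1],d[0]))
# line fit
l=back(t,[[285.9,170],[283.35,228]],.011); print("yawline",np.arctan2(*(l[0]-l[1])[[1,0]]))
# scene tip
print("scene tip",back(F["scene"],[[264.6,219.3]],.011))
# dock
bx=box(-.075,.075,-.0375,.0375,.014,.014)[::2]
obs_t=np.array([[336.7,225.3],[360.9,221.4],[344.4,272.4],[367.4,268.7]])
loc=np.array([[.075,.0375,.014],[.075,-.0375,.014],[-.075,.0375,.014],[-.075,-.0375,.014]])
ls=np.array([[.075,.0375,.014],[.075,-.0375,.014],[-.075,.0375,.014]])
W={"scene":(155,200,205,255),"top":(335,215,380,260)}
M={}
for c,f in F.items():
    h=cv2.cvtColor(f["image"],cv2.COLOR_RGB2HSV).astype(int); x0,y0,x1,y1=W[c]; h=h[y0:y1,x0:x1]
    m=((h[...,0]<14)&(h[...,1]>150)).astype(np.uint8)
    M[c]=cv2.morphologyEx(m,cv2.MORPH_CLOSE,np.ones((3,3),np.uint8)).astype(float)
    ys,xs=np.nonzero(m); print(c,len(xs),xs.mean()+x0,ys.mean()+y0)
def resid(p): return (proj(t,yawT(loc,*p))-obs_t).ravel()
s=least_squares(resid,[.45,-.17,.16]); print("dock top",s.x,resid(s.x).round(1))
yaw=s.x[2]
so=np.array([[186.0,268.3],[209.8,252],[153.7,229.7]])
for c,p in zip(("sc",),(yawT(loc,*s.x),)): print("scene proj base",proj(F["scene"],p).round(1))
B=box(-.018,.018,-.018,.018,-.03,0)
def cost(p,cs,yaw):
    P=B@cradleR(yaw).T+p
    return sum(((soft(F[c],P,None,W[c])-M[c])**2).sum() for c in cs)
m0=yawT(np.array([[.045,0,.118]]),*s.x)[0]; print("mouth nominal",m0)
for yw in (yaw-.03,yaw,yaw+.03):
    best=min((minimize(cost,m0+dd,args=(("scene","top"),yw),method="Nelder-Mead",options=dict(initial_simplex=m0+dd+np.array([[0,0,0],[.015,0,0],[0,.015,0],[0,0,.015]]),xatol=1e-5)) for dd in np.array([[0,0,0],[.005,.005,0],[-.005,-.005,.005],[0,-.01,0]])),key=lambda q:q.fun)
    print("block",yw,best.x,best.fun,"cradle offset",cradleR(yaw).T@(best.x-m0))
    print(" hole px",{c:proj(F[c],best.x).round(2).tolist() for c in F})
E
python3 fit3.py
```

```text
handle end [7.06143756e-01 6.93817402e-04 1.10000000e-02] tip [0.503896   0.00926457 0.011     ] len 0.2024292754760817 yaw -0.04235216392830026
yawline -0.043746215679607674
scene tip [[0.50215271 0.01064409 0.011     ]]
scene 309 179.75404530744336 228.76375404530745
top 198 358.8686868686869 235.88888888888889
dock top [ 0.45228646 -0.20472055  0.14659871] [ 0.  -0.6 -0.3 -0.2 -0.4  0.3  0.7  0.5]
scene proj base [[209.9 252.2]
 [184.3 269. ]
 [177.1 213.4]
 [152.1 228.4]]
mouth nominal [ 0.49680378 -0.19814721  0.118     ]
block 0.11659871408852407 [ 0.49898017 -0.2057955   0.12172644] 51.33467128027682 cradle offset [-0.00245839 -0.00788416  0.0029859 ]
 hole px {'scene': [[181.88, 230.46]], 'top': [[358.76, 231.59]]}
block 0.14659871408852407 [ 0.49846003 -0.20550513  0.12098311] 51.259469434832766 cradle offset [-0.0021203  -0.00752093  0.00217279]
 hole px {'scene': [[181.95, 230.41]], 'top': [[358.62, 231.77]]}
block 0.17659871408852407 [ 0.49838973 -0.20519936  0.1209824 ] 53.14614379084968 cradle offset [-0.00213399 -0.00720817  0.002152  ]
 hole px {'scene': [[182.06, 230.34]], 'top': [[358.51, 231.8]]}
```

Fits so far:

| Item | Estimate |
|---|---|
| Pen origin | about (0.650, 0.003), yaw -0.043 |
| Dock yaw | about 0.147 |
| Hole mouth | about (0.498, -0.205, 0.12) |

The tool can only spin about the vertical, so the pen has to be swivelled 35° in the grip. I plan to lever its rear gently on the top corner of the eyelet block. First I'll fetch the pen.

send_rows([
  [0,0,0,7.3,1],
  [0,0,0,7.3,1],
  [0,0,0,7.3,1],
  [-4.7,0,2.7,0,1],
  [-4.7,0,2.7,0,1],
  [-4.7,0,2.7,0,1],
  [-4.7,0,2.7,0,1],
  [-4.7,0,2.7,0,1],
  [-4.7,0,2.7,0,1],
  [-4.7,0,2.7,0,1],
  [-4.7,0,2.7,0,1],
  [-4.7,0,2.7,0,1],
])

```text
clock: 2.6
tcp_pos: [0.4866, -0.2226, 0.2457]
orientation: [-1.188, 1.24, -1.241]
contact_force: [0.5, 0.0, -0.0]
grip_width: 0.0858
```

```bash
cat > st.py <<'E'
from h import *
from bench import r
import sys
o=r.get_obs(); Rm=R.from_rotvec(o['orientation']).as_matrix()
print("t",round(o['clock'],2),"tcp",o['tcp_pos'].round(4),"zang",np.rad2deg(np.arctan2(Rm[1,2],Rm[0,2])).round(2),"yaxis",Rm[:,1].round(3),"F",o['contact_force'].round(2),"M",o['moment'].round(3),"w",round(o['grip_width'],4),"q",o['joints'].round(2))
if len(sys.argv)>3:
    d=Rm.T@(np.array(list(map(float,sys.argv[1:4])))-o['tcp_pos']); print("to target cm",(d*100).round(2))
E
python3 st.py 0.635 0.0037 0.017
```

```text
t 2.6 tcp [ 0.4866 -0.2226  0.2457] zang -2.44 yaxis [ 0.001 -0.    -1.   ] F [ 0.47  0.05 -0.02] M [-0.045 -0.071 -0.013] w 0.0858 q [ 0.41  0.25 -0.11  1.88  0.03  1.01 -1.33]
to target cm [-23.25  22.87  13.85]
```

send_rows([
  [-4.6,0,2.8,0,1],
  [-4.6,0,2.8,0,1],
  [-4.7,0,2.8,0,1],
  [-4.7,2.0,2.8,0,1],
  [-4.65,4.0,2.65,0,1],
  [0,5.5,0,0,1],
  [0,5.5,0,0,0.6],
  [0,2.4,0,0,0.6],
  [0,0,0,0,0.6],
], force=25)

```text
clock: 3.72
tcp_pos: [0.6306, -0.0007, 0.0518]
orientation: [-1.192, 1.243, -1.239]
contact_force: [0.7, -0.1, 0.2]
grip_width: 0.0513
```

```bash
python3 st.py 0.635 0.0037 0.017
python3 - <<'E'
from bench import r
import cv2
a=r.grab_frame("scene")["image"][:,:,::-1]
b=r.grab_frame("top")["image"][:,:,::-1]
cv2.imwrite("pics/g1.png",cv2.hconcat([cv2.resize(a[190:310,220:340],(400,400),interpolation=cv2.INTER_CUBIC),cv2.resize(b[140:240,230:330],(400,400),interpolation=cv2.INTER_CUBIC)]))
E
```

```text
t 3.73 tcp [ 0.6306 -0.0007  0.0518] zang -2.43 yaxis [-0.004 -0.    -1.   ] F [ 0.67 -0.07  0.17] M [-0.011  0.017 -0.019] w 0.0513 q [ 0.03  0.64 -0.18  1.79  0.16  0.73 -1.84]
to target cm [-0.46  3.48  0.44]
```

View pics/g1.png

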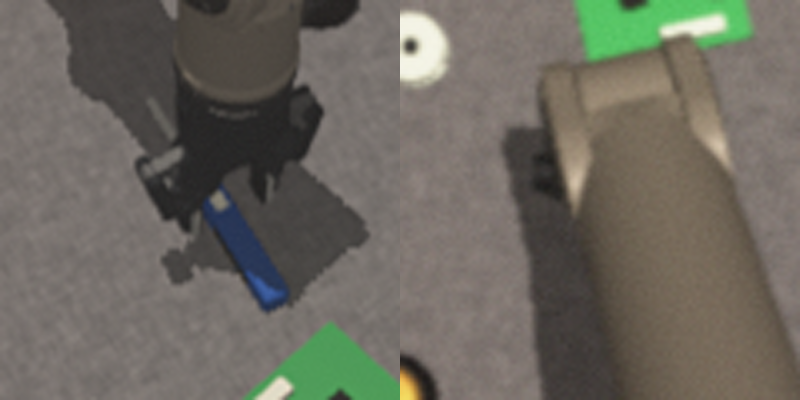

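The fingers straddle the front part of the handle (scene view, left panel around (220,200)). I'll descend the rest and grip.

send_rows([
  [-0.45,1.0,0.45,0,0.5],
  [0,1.5,0,0,0.5],
  [0,0.9,0,0,0.5],
  [0,0,0,0,0.5],
])

```text
clock: 4.32
tcp_pos: [0.6359, 0.0035, 0.0187]
orientation: [-1.191, 1.242, -1.24]
contact_force: [-0.4, -0.0, 0.3]
grip_width: 0.0425
```

```bash
python3 st.py 0.635 0.0037 0.017
```

```text
t 4.33 tcp [0.6359 0.0035 0.0187] zang -2.43 yaxis [-0.002 -0.    -1.   ] F [-0.41 -0.04  0.33] M [-0.024 -0.017 -0.039] w 0.0425 q [ 0.02  0.69 -0.17  1.78  0.17  0.68 -1.86]
to target cm [-0.01  0.17 -0.09]
```

send_rows([
  [0,0,0,0,0.3],
  [0,0,0,0,0],
  [0,0,0,0,0],
  [0,0,0,0,0],
  [0,-2,0,0,0],
  [0,-4,0,0,0],
  [0,0,0,0,0],
], force=25)

```text
clock: 5.2
tcp_pos: [0.6396, 0.004, 0.0844]
orientation: [-1.183, 1.235, -1.243]
contact_force: [0.8, 0.6, -0.5]
grip_width: 0.0215
```

```bash
python3 st.py 0.488 -0.28 0.165
python3 - <<'E'
from bench import r
import cv2
a=r.grab_frame("scene")["image"][:,:,::-1]
cv2.imwrite("pics/g2.png",cv2.resize(a[170:310,200:340],(600,600),interpolation=cv2.INTER_CUBIC))
E
```

```text
t 5.2 tcp [0.6396 0.004  0.0844] zang -2.44 yaxis [ 0.007  0.001 -1.   ] F [ 0.76  0.64 -0.54] M [ 0.017 -0.101 -0.036] w 0.0215 q [ 0.03  0.6  -0.18  1.76  0.15  0.78 -1.84]
to target cm [ 29.01  -8.19 -13.88]
```

View pics/g2.png

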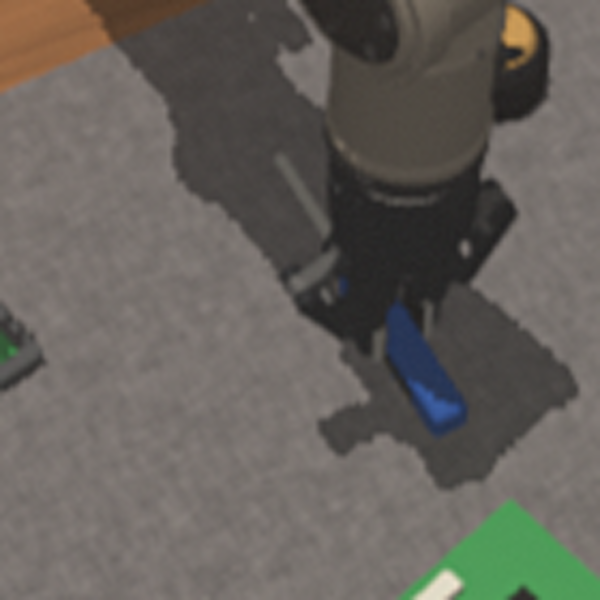

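The pen is held level and rises with the hand; its shadow and handle show at around (430,360). Next I'll lift, spin so the rear faces +y, and go beside the eyelet block.

send_rows([
  [0,-4.5,0,0,0],
  [0,-4.8,0,0,0],
  [0,0,0,-10.1,0],
  [0,0,0,-10.1,0],
  [0,0,0,-10.1,0],
  [0,0,0,-10.1,0],
  [0,0,0,-10.1,0],
  [0,0,0,-10.1,0],
  [0,0,0,-10.1,0],
  [0,0,0,-10.1,0],
  [0,0,0,-10.1,0],
  [0,0,0,-10.1,0],
])

```text
clock: 6.75
tcp_pos: [0.636, 0.0035, 0.172]
orientation: [-1.567, -0.121, 0.124]
contact_force: [-0.6, 0.3, -0.3]
grip_width: 0.0214
```

```bash
python3 st.py 0.4976 -0.27 0.175
```

```text
t 6.75 tcp [0.636  0.0035 0.172 ] zang 98.91 yaxis [-0.002 -0.    -1.   ] F [-0.59  0.29 -0.34] M [ 0.01   0.025 -0.026] w 0.0214 q [ 0.33  0.56 -0.6   1.69  0.36  1.01 -0.24]
to target cm [-17.91  -0.27 -24.88]
```

send_rows([
  [-3,-0.3,-4.15,0,0],
  [-3,0,-4.15,0,0],
  [-3,0,-4.15,0,0],
  [-3,0,-4.15,0,0],
  [-3,0,-4.15,0,0],
  [-2.9,0,-4.15,0,0],
  [0,0,0,0,0],
  [0,0,0,0,0],
])

```text
clock: 7.75
tcp_pos: [0.4966, -0.2686, 0.1755]
orientation: [-1.567, -0.117, 0.118]
contact_force: [0.0, 0.2, -0.5]
grip_width: 0.021
```

```bash
python3 st.py 0.4976 -0.27 0.175
cat > pic.py <<'E'
from bench import r
import cv2,sys
n=sys.argv[1]; s=list(map(int,sys.argv[2:6])); t=list(map(int,sys.argv[6:10]))
a=r.grab_frame("scene")["image"][:,:,::-1]
b=r.grab_frame("top")["image"][:,:,::-1]
cv2.imwrite(f"pics/{n}.png",cv2.hconcat([cv2.resize(a[s[1]:s[3],s[0]:s[2]],(400,400),interpolation=cv2.INTER_CUBIC),cv2.resize(b[t[1]:t[3],t[0]:t[2]],(400,400),interpolation=cv2.INTER_CUBIC)]))
E
python3 pic.py l1 100 160 220 280 320 190 420 290
```

```text
t 7.75 tcp [ 0.4966 -0.2686  0.1755] zang 98.56 yaxis [-0.001  0.001 -1.   ] F [ 0.04  0.23 -0.45] M [ 0.082 -0.032 -0.008] w 0.021 q [ 0.84  0.44 -0.58  1.86  0.29  0.93  0.28]
to target cm [ 0.07  0.05 -0.15]
```

View pics/l1.png

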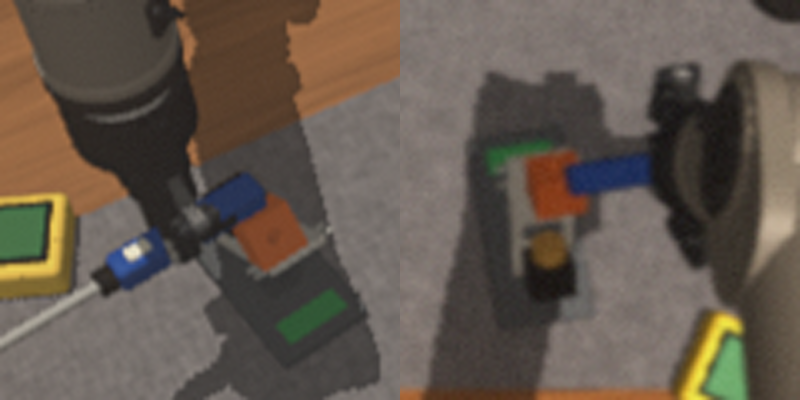

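The scene view shows the rear of the handle above the top of the block, with the barrel free to the left. I'll lower it slowly onto the corner and watch the force.

send_rows([
  [0,1,0,0,0],
  [0,0.8,0,0,0],
  [0,0.4,0,0,0],
  [0,0.4,0,0,0],
  [0,0.4,0,0,0],
  [0,0,0,0,0],
], force=20)

```text
clock: 8.6
tcp_pos: [0.4971, -0.2703, 0.1463]
orientation: [-1.569, -0.117, 0.116]
contact_force: [-1.4, -2.1, 2.8]
grip_width: 0.0212
```

```bash
python3 st.py 0.4976 -0.27 0.122
```

```text
t 8.6 tcp [ 0.4971 -0.2703  0.1463] zang 98.52 yaxis [ 0.001 -0.001 -1.   ] F [-1.4  -2.07  2.82] M [-0.468  0.287  0.07 ] w 0.0212 q [ 0.82  0.47 -0.56  1.88  0.32  0.88  0.25]
to target cm [0.06 2.43 0.03]
```

Contact is about 3 N. I'll continue in small steps.

send_rows([
  [0,0.4,0,0,0],
  [0,0.4,0,0,0],
  [0,0.3,0,0,0],
  [0,0,0,0,0],
])

```text
clock: 9.1
tcp_pos: [0.4973, -0.2711, 0.1355]
orientation: [-1.57, -0.117, 0.115]
contact_force: [-0.1, -5.6, 3.9]
grip_width: 0.0216
```

```bash
python3 st.py 0.4976 -0.27 0.122;python3 pic.py l2 100 160 220 280 320 190 420 290
```

```text
t 9.1 tcp [ 0.4973 -0.2711  0.1355] zang 98.48 yaxis [ 0.001 -0.002 -1.   ] F [-0.15 -5.59  3.9 ] M [-0.862  0.253  0.097] w 0.0216 q [ 0.82  0.49 -0.55  1.89  0.33  0.85  0.24]
to target cm [0.05 1.35 0.11]
```

View pics/l2.png

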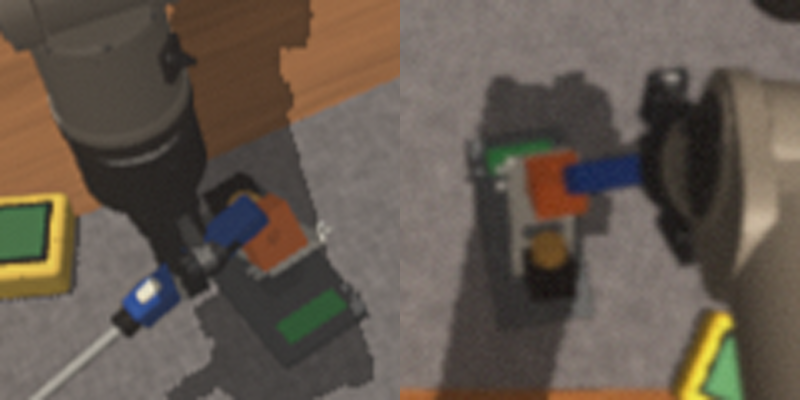

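The barrel is visibly tilting tip-down, so the swivel works. I'll continue.

send_rows([
  [0,0.3,-0.05,0,0],
  [0,0.3,-0.05,0,0],
  [0,0.2,0,0,0],
  [0,0,0,0,0],
])

```text
clock: 9.7
tcp_pos: [0.4974, -0.2712, 0.1274]
orientation: [-1.569, -0.117, 0.116]
contact_force: [-0.9, -3.0, 5.2]
grip_width: 0.0216
```

```bash
python3 st.py 0.4976 -0.27 0.122;python3 pic.py l3 100 160 220 280 320 190 420 290
```

```text
t 9.7 tcp [ 0.4974 -0.2712  0.1274] zang 98.52 yaxis [ 0.001 -0.001 -1.   ] F [-0.9  -2.98  5.23] M [-0.386  0.315  0.08 ] w 0.0216 q [ 0.81  0.5  -0.55  1.89  0.34  0.84  0.24]
to target cm [0.04 0.54 0.12]
```

View pics/l3.png

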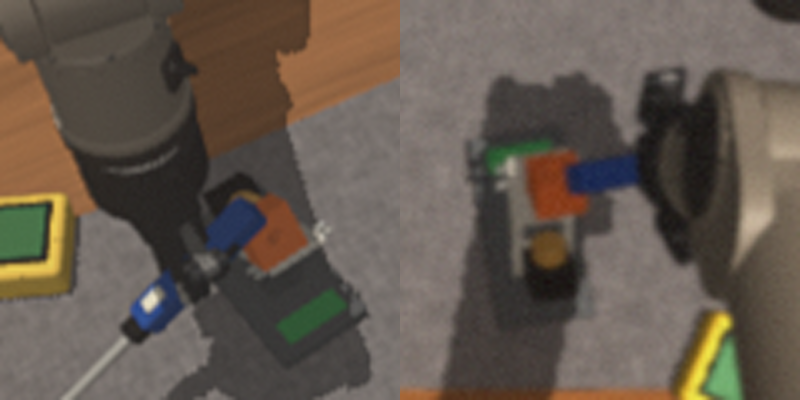

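```bash
cat > tilt.py <<'E'
from h import *
from bench import r
import sys
# usage: tilt.py cam u1 v1 u2 v2 : points on pen axis, on vertical plane through TCP
f=r.grab_frame(sys.argv[1]); o=r.get_obs(); Rm=R.from_rotvec(o['orientation']).as_matrix()
uv=np.array(list(map(float,sys.argv[2:]))).reshape(-1,2)
d=np.c_[uv,np.ones(len(uv))]@np.linalg.inv(f["camera_matrix"]).T@f["cam_to_world"][:3,:3].T
c=f["cam_to_world"][:3,3]; n=Rm[:,0]
P=c+d*((n@(o['tcp_pos']-c))/(d@n))[:,None]
L=(P-o['tcp_pos'])@Rm[:,[2]]; 
print("pts",P.round(4).tolist()); print("along toolz,dz",np.c_[L,P[:,2]-o['tcp_pos'][2]].round(4).tolist())
dL=L[0,0]-L[-1,0]; dz=P[0,2]-P[-1,2]; print("tilt deg",np.rad2deg(np.arctan2(dz,dL)).round(2))
E
python3 pic.py l3b 80 220 160 300 320 190 420 290
```

```text
(no output)
```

View pics/l3b.png

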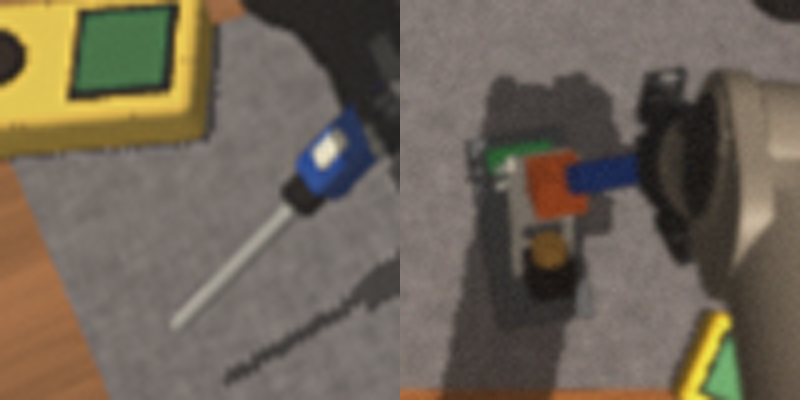

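```bash
python3 tilt.py scene 137.6 261.2 114.8 284.6
```

```text
pts [[0.505, -0.322, 0.0926], [0.515, -0.388, 0.0596]]
along toolz,dz [[-0.0515, -0.0348], [-0.1181, -0.0677]]
tilt deg 26.32
```

Tilt is about 26°. I need another 9°, so about 8 mm more descent.

send_rows([
  [0,0.3,-0.05,0,0],
  [0,0.3,0,0,0],
  [0,0.25,0,0,0],
  [0,0,0,0,0],
])

```text
clock: 10.45
tcp_pos: [0.4973, -0.2703, 0.1185]
orientation: [-1.567, -0.118, 0.117]
contact_force: [-1.7, -2.7, 5.8]
grip_width: 0.0214
```

```bash
python3 st.py 0.4976 -0.27 0.122;python3 pic.py l4 80 220 160 300 320 190 420 290
```

```text
t 10.45 tcp [ 0.4973 -0.2703  0.1185] zang 98.58 yaxis [ 0.  0. -1.] F [-1.71 -2.7   5.75] M [-0.081  0.303  0.114] w 0.0214 q [ 0.81  0.51 -0.54  1.9   0.35  0.83  0.23]
to target cm [ 0.03 -0.35  0.03]
```

View pics/l4.png

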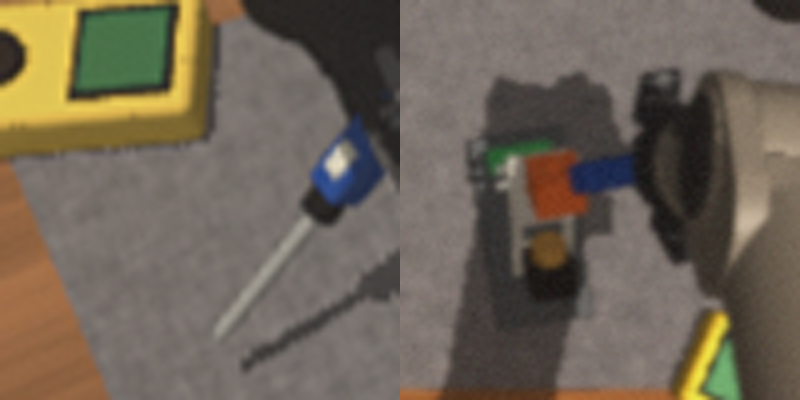

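```bash
python3 tilt.py scene 141.2 263.2 122.8 286.8;  python3 tilt.py scene 141.6 263.2 122.6 286.6
```

```text
pts [[0.5043, -0.3165, 0.0772], [0.5132, -0.3752, 0.0325]]
along toolz,dz [[-0.0467, -0.0413], [-0.106, -0.0861]]
tilt deg 37.06
pts [[0.5042, -0.3157, 0.0763], [0.5132, -0.3753, 0.0337]]
along toolz,dz [[-0.0459, -0.0423], [-0.1062, -0.0849]]
tilt deg 35.24
```

Tilt measures about 36° ± 1, which is near the 35° needed. I'll lift off, spin toward the hole line, and bring the tip about 30 mm in front of the mouth.

send_rows([
  [0,-2,0,0,0],
  [0,-6,0,0,0],
  [0,-6,0,0,0],
  [0,0,0,10.0,0],
  [0,0,0,10.0,0],
  [0,0,0,10.0,0],
  [0,0,0,10.0,0],
  [0,0,0,10.0,0],
  [0,0,0,10.0,0],
  [0,0,0,10.0,0],
  [0,0,0,10.0,0],
  [0,0,0,10.0,0],
], force=35)

```text
clock: 12.15
tcp_pos: [0.4972, -0.2695, 0.259]
orientation: [-1.273, 1.102, -1.101]
contact_force: [-0.5, -0.3, 0.1]
grip_width: 0.0213
```

```bash
python3 st.py .6277 -.1864 .2227
```

```text
t 12.15 tcp [ 0.4972 -0.2695  0.259 ] zang 8.31 yaxis [ 0.     0.001 -1.   ] F [-0.5  -0.26  0.07] M [ 0.044 -0.014  0.013] w 0.0213 q [ 0.65  0.31 -0.33  1.79  0.11  1.07 -1.14]
to target cm [-6.33  3.64 14.11]
```

send_rows([
  [-1.6,0,3.5,0,0],
  [-1.6,0,3.5,0,0],
  [-1.6,0,3.5,0,0],
  [-1.55,1.0,3.6,0,0],
  [0,2.0,0,0,0],
  [0,0.6,0,0,0],
  [0,0,0,0,0],
  [0,0,0,0,0],
])

```text
clock: 13.15
tcp_pos: [0.6268, -0.1878, 0.2233]
orientation: [-1.275, 1.098, -1.1]
contact_force: [0.6, -0.0, -0.7]
grip_width: 0.0212
```

```bash
python3 st.py .6277 -.1864 .2227;python3 pic.py i1 145 180 245 280 315 175 395 255
```

```text
t 13.15 tcp [ 0.6268 -0.1878  0.2233] zang 8.49 yaxis [ 0.001 -0.001 -1.   ] F [ 0.56 -0.04 -0.66] M [-0.034 -0.025  0.048] w 0.0212 q [ 0.44  0.49 -0.35  1.61  0.18  1.07 -1.37]
to target cm [-0.13  0.06  0.11]
```

View pics/i1.png

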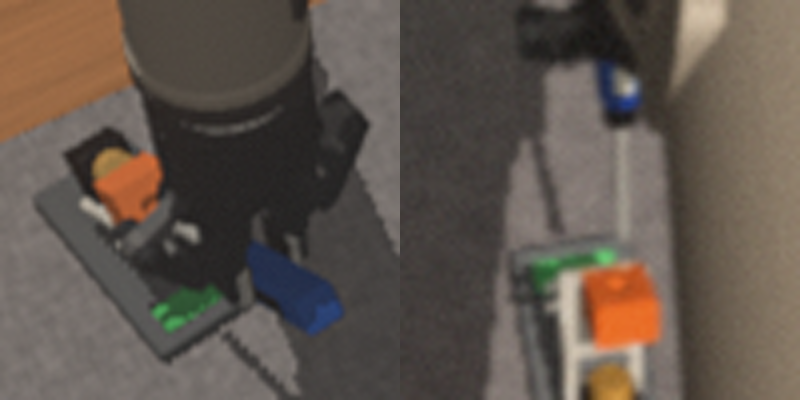

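The top view shows the barrel at (359,200) to (359,222), lined up roughly with the hole at (359,231). The scene view is blocked by the hand. I need the tip height exactly, so I'll touch the bench lightly with the tip, in front of the dock.

send_rows([
  [0,0,3.5,0,0],
  [0,0,3.5,0,0],
  [0,4,0,0,0],
  [0,4,0,0,0],
  [0,3.5,0,0,0],
  [0,0.5,0,0,0],
  [0,0,0,0,0],
  [0,0,0,0,0],
])

```text
clock: 14.25
tcp_pos: [0.6977, -0.1767, 0.1047]
orientation: [-1.274, 1.096, -1.101]
contact_force: [0.6, -0.0, -0.7]
grip_width: 0.0212
```

```bash
python3 st.py .6277 -.1864 .2227;python3 pic.py i2 145 180 245 280 315 155 395 235
```

```text
t 14.25 tcp [ 0.6977 -0.1767  0.1047] zang 8.56 yaxis [ 0.003 -0.001 -1.   ] F [ 0.62 -0.03 -0.7 ] M [-0.052 -0.053  0.023] w 0.0212 q [ 0.37  0.7  -0.31  1.53  0.25  0.94 -1.44]
to target cm [ -0.07 -11.82  -7.02]
```

View pics/i2.png

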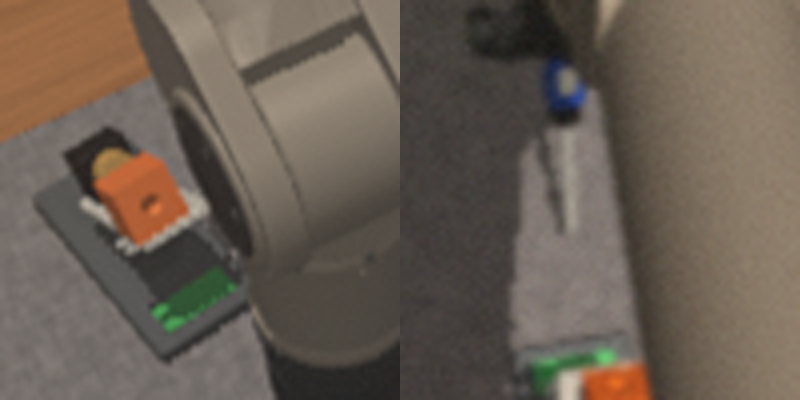

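send_rows([
  [0,0.8,0,0,0],
  [0,0.4,0,0,0],
  [0,0,0,0,0],
  [0,0,0,0,0],
])

```text
clock: 14.85
tcp_pos: [0.6964, -0.1764, 0.0903]
orientation: [-1.276, 1.098, -1.098]
contact_force: [-0.1, 0.4, -1.7]
grip_width: 0.0212
```

send_rows([
  [0,0.2,0,0,0],
  [0,0,0,0,0],
])

```text
clock: 15.1
tcp_pos: [0.6962, -0.1765, 0.0883]
orientation: [-1.276, 1.098, -1.098]
contact_force: [-0.0, 0.6, -1.7]
grip_width: 0.0212
```

send_rows([
  [0,0.2,0,0,0],
  [0,0,0,0,0],
])

```text
clock: 15.35
tcp_pos: [0.6967, -0.1764, 0.0868]
orientation: [-1.276, 1.098, -1.099]
contact_force: [0.6, 0.9, 1.4]
grip_width: 0.0211
```

Contact is at TCP z ≈ 0.087, so the tip centre is about 84.5 mm below the TCP. I'll photograph here to fix the tip's xy, then rise.

```bash
cat > tipm.py <<'E'
from h import *
from bench import r
import sys
f=r.grab_frame("top"); im=f["image"].astype(float)
o=r.get_obs(); Rm=R.from_rotvec(o['orientation']).as_matrix()
y0,y1,x0,x1=map(int,sys.argv[1:5])
for y in range(y0,y1):
    row=im[y,x0:x1].sum(1); bg=np.median(row); w=np.clip(row-bg-25,0,None)
    print(y,round((w*np.arange(x0,x1)).sum()/max(w.sum(),1),2),round(w.sum()))
cv2.imwrite("pics/"+sys.argv[5]+".png",cv2.resize(f["image"][y0-10:y1+15,x0-10:x1+10,::-1],None,fx=10,fy=10,interpolation=cv2.INTER_NEAREST))
np.save("f_"+sys.argv[5]+".npy",{"top":f,"obs":o},allow_pickle=True)
print(o['tcp_pos'],o['contact_force'])
E
python3 tipm.py 176 206 340 358 tip1
```

```text
176 351.6 401
177 351.84 437
178 351.91 504
179 351.94 524
180 351.74 638
181 350.92 719
182 349.65 487
183 349.08 383
184 349.17 399
185 348.68 318
186 348.53 182
187 347.63 97
188 347.86 128
189 348.05 196
190 347.91 116
191 348.02 99
192 348.09 80
193 347.96 122
194 348.1 132
195 348.1 94
196 348.18 78
197 348.14 58
198 348.24 96
199 348.01 75
200 348.14 81
201 348.0 101
202 347.51 39
203 0.0 0
204 0.0 0
205 0.0 0
[ 0.69668045 -0.17642861  0.08685089] [-0.0920342   0.31293899  2.02088765]
```

View pics/tip1.png

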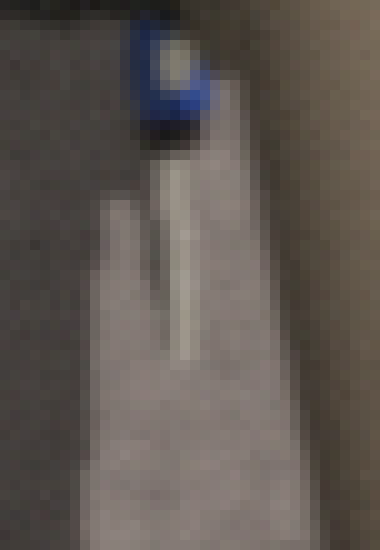

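```bash
cat > a.py <<'E'
from h import *
d=np.load("f_tip1.npy",allow_pickle=True).item(); f=d["top"]; o=d["obs"]; Rm=R.from_rotvec(o['orientation']).as_matrix()
tip=back(f,[[348.1,201.6]],.0028)[0]; print("tip",tip)
v=tip-o['tcp_pos']; print("tip rel tool x,y(down),z mm",(Rm.T@v*1000).round(1))
print("tilt from geom: ",[ (b,np.rad2deg(np.arcsin((84.2-b)/130)).round(1)) for b in (6,7.5,9)], "horiz 130cos35",130*np.cos(C35))
# expected barrel projection for tilts, lateral: line through tip with yaw of tool z
for th in (32,35,38):
    t=np.deg2rad(th); ax=Rm[:,2]*np.cos(t)+np.array([0,0,np.sin(t)])
    tt=np.array([o['tcp_pos'][0],o['tcp_pos'][1],0])+0*ax
    # place tip at tip estimate
    print(th,"tip/joint px",proj(f,np.array([tip,tip+.078*ax])).round(2).tolist())
E
python3 a.py
```

```text
tip [ 0.59374671 -0.19414232  0.0028    ]
tip rel tool x,y(down),z mm [   2.2   84.  -104.5]
tilt from geom:  [(6, np.float64(37.0)), (7.5, np.float64(36.2)), (9, np.float64(35.3))] horiz 130cos35 106.48976575756893
32 tip/joint px [[348.1, 201.6], [346.81, 179.13]]
35 tip/joint px [[348.1, 201.6], [347.09, 179.71]]
38 tip/joint px [[348.1, 201.6], [347.37, 180.36]]
```

```bash
cat > b.py <<'E'
from h import *
F=np.load("f0.npy",allow_pickle=True).item(); F2=np.load("f_tip1.npy",allow_pickle=True).item()
f=F["top"]; W=(335,215,380,260); x0,y0,x1,y1=W
im=f["image"][y0:y1,x0:x1].astype(float)
# soft matte: orange-ness
h=im[...,0]-im[...,2]; print(np.percentile(h,[5,50,95,99]))
bg=np.median(h); A=np.clip((h-bg)/90,0,1)
hs=cv2.cvtColor(f["image"],cv2.COLOR_RGB2HSV)[y0:y1,x0:x1].astype(int)
hard=((hs[...,0]<14)&(hs[...,1]>150)).astype(np.uint8); dil=cv2.dilate(hard,np.ones((3,3),np.uint8))
B=box(-.018,.018,-.018,.018,-.03,0)
for name,M in (("hard",hard.astype(float)),("soft",A*dil)):
  for yw in (.12,.147,.17):
    def cost(p): return ((soft(f,B@cradleR(yw).T+[p[0],p[1],.118],None,W,10)-M)**2).sum()
    b=min((minimize(cost,[.4985+i,-.2055+j],method="Nelder-Mead",options=dict(initial_simplex=[[.4985+i,-.2055+j],[.505+i,-.2055+j],[.4985+i,-.199+j]],xatol=1e-5)) for i in(-.003,.003) for j in(-.003,.003)),key=lambda q:q.fun)
    print(name,yw,b.x,b.fun,proj(f,[b.x[0],b.x[1],.118]))
np.set_printoptions(linewidth=200)
sub=f["image"][226:246,350:370].astype(int)
print("G");print(sub[:,:,1])
E
python3 b.py
```

```text
[  3.   15.  158.8 189. ]
hard 0.12 [ 0.49935167 -0.20647857] 19.865882352941178 [[358.77059554 231.46733137]]
hard 0.147 [ 0.49895005 -0.20619168] 19.601030372933486 [[358.67097956 231.60795238]]
hard 0.17 [ 0.49873545 -0.20587141] 19.759969242599002 [[358.55921055 231.68306682]]
soft 0.12 [ 0.49892494 -0.20674045] 5.752385834508095 [[358.86343547 231.61683984]]
soft 0.147 [ 0.4989546  -0.20642124] 5.115738391217053 [[358.75145249 231.60639803]]
soft 0.17 [ 0.49890856 -0.20614523] 5.03434405570507 [[358.65479381 231.6224759 ]]
G
[[101  97  97 114 154 185 187 164 133 118 111 111 110 113 115 117 122 117 114 113]
 [ 99 100 101 110 134 166 173 149 132 131 129 121 109 105 113 116 119 119 117 112]
 [119 118 116 120 126 134 130 123 120 131 121 103  92 102 118 118 116 115 114 116]
 [147 129 116 114 102  97  95  93  95  96  96  85  83  95 116 118 112 111 113 112]
 [162 124  96  90  85  81  87  92  90  88  81  82  78  86  99 112 110 113 112 114]
 [162 117  87  79  82  81  91  97 102  95  82  81  79  80  86 103 112 113 114 111]
 [150  96  75  73  83  83  85  93  89  86  79  74  81  81  81  95 
[... 396 characters left out ...]
03 107 107 109 107 110 110 115 117]
 [142  99  70  67  86 104 111 108 107 111 111 104 104 107 101 108 109 113 116 114]
 [143 104  75  68  91 100 107 107 108 110 108 103 107 106 105 112 112 113 113 116]
 [143 109  84  69  91 100 105 106 107 106 107 108 106 108 106 107 114 112 114 114]
 [144 112  89  77  88 106 107 106 105 107 104 107 108 109 109 109 110 114 112 119]
 [149 117 103  95  95 105 110 108 110 110 110 110 112 114 110 105 112 116 109 120]
 [158 138 134 131 112 109 106 115 117 123 130 135 140 122 108 110 112 117 117 118]
 [182 176 173 162 146 132 132 132 138 143 158 175 179 146 110 103 114 115 121 120]
 [184 178 182 169 160 150 148 144 147 146 163 181 183 147 111 107 112 112 115 119]]
```

send_rows([
  [0,-3,0,0,0],
  [0,-5,0,0,0],
  [0,-4.5,0,0,0],
  [0,-0.5,-2.5,0,0],
  [0,0,-2.5,0,0],
  [0,0,-2.0,0,0],
  [0,0,0,0,0],
  [0,0,0,0,0],
])

```text
clock: 16.4
tcp_pos: [0.6277, -0.1866, 0.2164]
orientation: [-1.276, 1.098, -1.098]
contact_force: [0.1, -0.3, -0.5]
grip_width: 0.0213
```

```bash
python3 st.py .6222 -.1857 .2163
```

```text
t 16.4 tcp [ 0.6277 -0.1866  0.2164] zang 8.58 yaxis [ 0.001  0.    -1.   ] F [ 0.08 -0.25 -0.46] M [-0.009 -0.006  0.   ] w 0.0213 q [ 0.44  0.49 -0.35  1.62  0.19  1.06 -1.38]
to target cm [-0.18  0.01 -0.53]
```

send_rows([
  [-0.18,0,-0.53,0,0],
  [0,0,0,0,0],
  [0,0,0,0,0],
])

```text
clock: 16.77
tcp_pos: [0.6218, -0.1857, 0.2163]
orientation: [-1.276, 1.098, -1.098]
contact_force: [-0.7, 0.2, -1.0]
grip_width: 0.0213
```

```bash
python3 st.py .6222 -.1857 .2163; python3 tipm.py 198 228 350 368 tip2
python3 - <<'E'
from h import *
d=np.load("f_tip2.npy",allow_pickle=True).item(); f=d["top"]; o=d["obs"]
tip=o['tcp_pos']+[-.1029,-.0177,-.084]; print("pred tip",tip,proj(f,tip))
m=np.array([.49895,-.2064,.118]); C=cradleR(.147)
print("axis px",proj(f,m+np.outer([0,.025,.05,.1],C[:,2])).round(2).tolist()); print("tip in cradle mm",(C.T@(tip-m)*1000).round(1))
E
```

```text
t 16.77 tcp [ 0.6218 -0.1857  0.2163] zang 8.58 yaxis [ 0.  0. -1.] F [-0.69  0.23 -0.96] M [ 0.023  0.02  -0.006] w 0.0213 q [ 0.45  0.49 -0.35  1.63  0.18  1.06 -1.38]
to target cm [0.01 0.   0.04]
198 351.43 474
199 351.63 644
200 351.59 648
201 352.77 714
202 353.13 366
203 357.87 46
204 358.14 78
205 358.05 80
206 358.2 59
207 358.09 86
208 358.22 116
209 358.14 92
210 358.32 56
211 358.24 64
212 358.27 62
213 358.36 71
214 358.3 61
215 358.21 52
216 358.27 67
217 358.15 94
218 357.65 112
219 358.29 115
220 358.33 109
221 358.44 122
222 358.43 140
223 358.2 143
224 358.35 85
225 356.27 26
226 356.01 80
227 358.3 88
[ 0.62176753 -0.18579602  0.21636224] [-0.80541404 -0.3234744  -0.50796608]
pred tip [ 0.51886753 -0.20349602  0.13236224] [[358.56904484 224.52064349]]
axis px [[358.74, 231.61], [358.53, 224.4], [358.32, 217.03], [357.87, 201.77]]
tip in cradle mm [-0.2 -0.  24.7]
```

View pics/tip2.png

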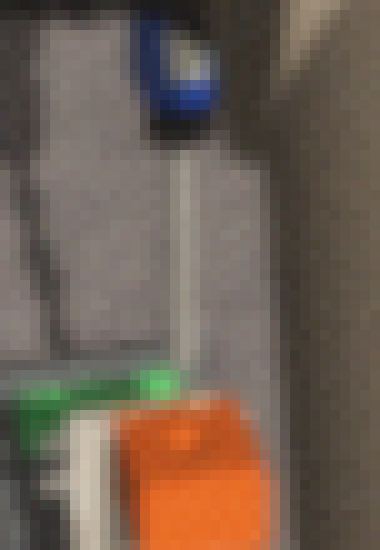

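The top view shows the barrel (358.1→358.4, rows 203-224) lying on the predicted hole axis to within about 0.2 px. I'll go in along the hole.

send_rows([
  [0,0.63,-0.9,0,0],
  [0,0.63,-0.9,0,0],
  [0,0.17,-0.25,0,0],
  [0,0.17,-0.25,0,0],
  [0,0,0,0,0],
])

```text
clock: 17.45
tcp_pos: [0.5988, -0.1894, 0.2004]
orientation: [-1.276, 1.098, -1.098]
contact_force: [-0.3, 0.0, -1.4]
grip_width: 0.0212
```

```bash
cat > cr.py <<'E'
from h import *
from bench import r
o=r.get_obs(); tip=o['tcp_pos']+[-.1029,-.0177,-.084]; C=cradleR(.147)
m=np.array([.49895,-.2064,.118])
print("t",round(o['clock'],2),"tip in cradle mm",(C.T@(tip-m)*1000).round(1),"F cradle",(C.T@o['contact_force']).round(1),"M",o['moment'].round(2),"tcp",o['tcp_pos'].round(4))
E
python3 cr.py
```

```text
t 17.45 tip in cradle mm [-0.5 -0.2 -3.5] F cradle [ 1.   0.1 -1. ] M [ 0.02  0.09 -0.06] tcp [ 0.5988 -0.1894  0.2004]
```

send_rows([
  [0,0.17,-0.25,0,0],
  [0,0.17,-0.25,0,0],
  [0,0,0,0,0],
])

```text
clock: 17.82
tcp_pos: [0.5936, -0.1902, 0.1968]
orientation: [-1.276, 1.099, -1.098]
contact_force: [-0.2, -0.1, -0.8]
grip_width: 0.0213
```

```bash
python3 cr.py
```

```text
t 17.82 tip in cradle mm [-0.5 -0.3 -9.9] F cradle [ 0.6 -0.  -0.6] M [ 0.02 -0.05  0.01] tcp [ 0.5936 -0.1902  0.1968]
```

```bash
python3 pic.py i3 145 180 245 280 330 195 380 245
```

```text
(no output)
```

View pics/i3.png

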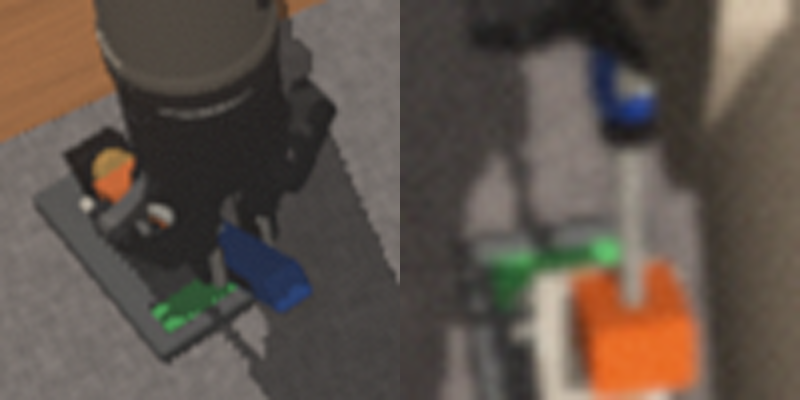

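The barrel enters the hole in the block (top view around (632,300)) with no side force. I'll continue, watching lateral load.

send_rows([
  [0,0.2,-0.29,0,0],
  [0,0.2,-0.29,0,0],
  [0,0.2,-0.29,0,0],
  [0,0.2,-0.29,0,0],
  [0,0,0,0,0],
])

```text
clock: 18.55
tcp_pos: [0.582, -0.192, 0.1888]
orientation: [-1.276, 1.099, -1.098]
contact_force: [1.3, 0.5, -0.1]
grip_width: 0.0212
```

```bash
python3 cr.py
```

```text
t 18.55 tip in cradle mm [ -0.7  -0.3 -24. ] F cradle [0.9 0.3 1. ] M [ 0.03 -0.03  0.04] tcp [ 0.582  -0.192   0.1888]
```

send_rows([
  [0,0.21,-0.29,0,0],
  [0,0.21,-0.29,0,0],
  [0,0.21,-0.29,0,0],
  [0,0.21,-0.29,0,0],
  [0,0,0,0,0],
])

```text
clock: 19.18
tcp_pos: [0.5706, -0.1937, 0.1804]
orientation: [-1.276, 1.099, -1.098]
contact_force: [0.6, 0.2, -1.0]
grip_width: 0.0211
```

```bash
python3 cr.py
```

```text
t 19.18 tip in cradle mm [ -0.5  -0.3 -38.3] F cradle [ 1.2  0.1 -0. ] M [ 0.02  0.   -0.  ] tcp [ 0.5706 -0.1937  0.1804]
```

Smooth so far, about 38 mm deep. I'll go on to roughly 60 mm, just before the plunger.

send_rows([
  [0,0.2,-0.29,0,0],
  [0,0.2,-0.29,0,0],
  [0,0.2,-0.29,0,0],
  [0,0.2,-0.29,0,0],
  [0,0.2,-0.29,0,0],
  [0,0.2,-0.29,0,0],
  [0,0,0,0,0],
])

```text
clock: 20.05
tcp_pos: [0.5534, -0.1962, 0.1684]
orientation: [-1.276, 1.099, -1.098]
contact_force: [0.2, 0.3, -0.3]
grip_width: 0.0212
```

```bash
python3 cr.py
```

```text
t 20.05 tip in cradle mm [ -0.6  -0.4 -59.4] F cradle [0.4 0.3 0. ] M [ 0.03  0.03 -0.  ] tcp [ 0.5534 -0.1962  0.1684]
```

send_rows([
  [0,0.12,-0.17,0,0],
  [0,0.12,-0.17,0,0],
  [0,0.12,-0.17,0,0],
  [0,0.12,-0.17,0,0],
  [0,0,0,0,0],
], force=50)

```text
clock: 20.68
tcp_pos: [0.5474, -0.1971, 0.164]
orientation: [-1.276, 1.098, -1.099]
contact_force: [2.4, 0.7, 0.8]
grip_width: 0.021
```

```bash
python3 cr.py
```

```text
t 20.68 tip in cradle mm [ -0.5  -0.3 -66.9] F cradle [0.8 0.3 2.5] M [ 0.04 -0.27 -0.03] tcp [ 0.5474 -0.1971  0.164 ]
```

Plunger contact: 2.5 N axial at about 67 mm. I'll press on in smaller steps.

send_rows([
  [0,0.11,-0.16,0,0],
  [0,0.11,-0.16,0,0],
  [0,0,0,0,0],
])

```text
clock: 21.05
tcp_pos: [0.5442, -0.1976, 0.1617]
orientation: [-1.276, 1.098, -1.099]
contact_force: [3.2, 0.8, 1.4]
grip_width: 0.0207
```

```bash
python3 cr.py
```

```text
t 21.05 tip in cradle mm [ -0.5  -0.4 -70.9] F cradle [0.8 0.3 3.5] M [ 0.09 -0.54  0.01] tcp [ 0.5442 -0.1976  0.1617]
```

send_rows([
  [0,0.11,-0.16,0,0],
  [0,0.06,-0.08,0,0],
  [0,0,0,0,0],
])

```text
clock: 21.42
tcp_pos: [0.5418, -0.198, 0.16]
orientation: [-1.276, 1.098, -1.099]
contact_force: [4.5, -0.0, 0.7]
grip_width: 0.021
```

```bash
python3 cr.py
```

```text
t 21.43 tip in cradle mm [ -0.5  -0.4 -73.9] F cradle [ 1.9 -0.7  4. ] M [ 0.03 -0.64  0.04] tcp [ 0.5418 -0.198   0.16  ]
```

send_rows([
  [0,0.06,-0.08,0,0],
  [0,0,0,0,0],
])

```text
clock: 21.68
tcp_pos: [0.5417, -0.198, 0.1599]
orientation: [-1.275, 1.096, -1.099]
contact_force: [5.2, 0.8, 3.9]
grip_width: 0.0205
```

```bash
python3 cr.py
```

```text
t 21.68 tip in cradle mm [ -0.4  -0.4 -74. ] F cradle [-0.2 -0.   6.6] M [ 0.2  -0.96 -0.02] tcp [ 0.5417 -0.198   0.1599]
```

send_rows([
  [0,0.06,-0.08,0,0],
  [0,0,0,0,0],
])

```text
clock: 21.92
tcp_pos: [0.5416, -0.198, 0.1598]
orientation: [-1.274, 1.095, -1.1]
contact_force: [6.6, 0.2, 6.2]
grip_width: 0.0208
```

```bash
python3 cr.py
```

```text
t 21.93 tip in cradle mm [ -0.4  -0.4 -74.1] F cradle [-1.3 -0.8  8.9] M [ 0.27 -1.12 -0.04] tcp [ 0.5416 -0.198   0.1598]
```

The tip is at the stop: it stays at 74 mm and the force has risen to about 9 N, well over the 4.6 N spring. I'll hold for 3 s.

send_rows([
  [0,0,0,0,0],
  [0,0,0,0,0],
  [0,0,0,0,0],
  [0,0,0,0,0],
  [0,0,0,0,0],
  [0,0,0,0,0],
  [0,0,0,0,0],
  [0,0,0,0,0],
  [0,0,0,0,0],
  [0,0,0,0,0],
  [0,0,0,0,0],
  [0,0,0,0,0],
])

```text
clock: 23.42
tcp_pos: [0.5416, -0.198, 0.1598]
orientation: [-1.274, 1.095, -1.1]
contact_force: [6.1, 1.2, 5.7]
grip_width: 0.0209
```

send_rows([
  [0,0,0,0,0],
  [0,0,0,0,0],
  [0,0,0,0,0],
  [0,0,0,0,0],
  [0,0,0,0,0],
  [0,0,0,0,0],
  [0,0,0,0,0],
  [0,0,0,0,0],
  [0,0,0,0,0],
  [0,0,0,0,0],
  [0,0,0,0,0],
  [0,0,0,0,0],
])

```text
clock: 24.92
tcp_pos: [0.5416, -0.198, 0.1598]
orientation: [-1.274, 1.095, -1.1]
contact_force: [6.3, 1.1, 6.4]
grip_width: 0.0207
```

```bash
python3 cr.py
```

```text
t 24.93 tip in cradle mm [ -0.4  -0.3 -74.1] F cradle [-1.6  0.2  8.9] M [ 0.23 -1.17 -0.04] tcp [ 0.5416 -0.198   0.1598]
```

Held steadily for 3 s. Letting go at full compression could kick the pen outward, so I'll ease back with the spring while still holding and then release.

send_rows([
  [0,-0.11,0.16,0,0],
  [0,-0.11,0.16,0,0],
  [0,-0.11,0.16,0,0],
  [0,-0.11,0.16,0,0],
  [0,-0.08,0.11,0,0],
  [0,0,0,0,0],
  [0,0,0,0,0],
], force=30)

```text
clock: 25.8
tcp_pos: [0.547, -0.1972, 0.1637]
orientation: [-1.277, 1.099, -1.098]
contact_force: [2.1, 0.2, 0.2]
grip_width: 0.021
```

```bash
python3 cr.py
```

```text
t 25.8 tip in cradle mm [ -0.5  -0.3 -67.4] F cradle [ 1.1 -0.1  1.8] M [-0.05 -0.43  0.06] tcp [ 0.547  -0.1972  0.1637]
```

send_rows([
  [0,0,0,0,0.27],
  [0,0,0,0,0.3],
  [0,0,0,0,0.4],
  [0,0,0,0,0.55],
  [0,0,0,0,0.7],
  [0,0,0,0,0.7],
])

```text
clock: 26.55
tcp_pos: [0.5473, -0.1971, 0.1639]
orientation: [-1.276, 1.098, -1.098]
contact_force: [-0.5, -0.5, 0.0]
grip_width: 0.0601
```

```bash
python3 cr.py;python3 pic.py r1 145 180 245 280 330 195 380 245
```

```text
t 26.55 tip in cradle mm [ -0.4  -0.3 -67.1] F cradle [-0.3 -0.4 -0.5] M [-0.03  0.01 -0.03] tcp [ 0.5473 -0.1971  0.1639]
```

View pics/r1.png

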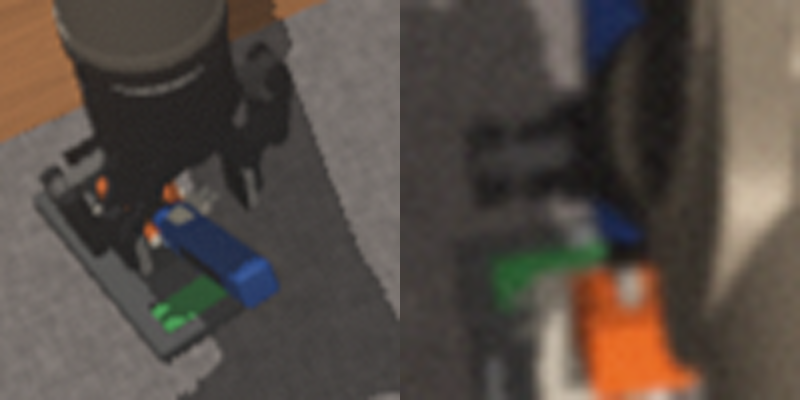

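The fingers are clear on both sides and the pen stays in the eyelet. I'll retract straight up.

send_rows([
  [0,-1,0,0,0.8],
  [0,-2,0,0,0.8],
  [0,-4,0,0,0.8],
  [0,-5,0,0,0.8],
  [-3,-3,3,0,0.8],
  [-5,0,3,0,0.8],
  [-5,0,3,0,0.8],
  [-5,0,3,0,0.8],
  [0,0,0,0,0.8],
])

```text
clock: 27.78
tcp_pos: [0.6398, 0.006, 0.3146]
orientation: [-1.277, 1.092, -1.089]
contact_force: [-0.1, 0.2, 0.3]
grip_width: 0.0681
```

```bash
python3 st.py;python3 pic.py r2 135 180 235 280 320 185 380 245
python3 - <<'E'
from bench import r
for c in("scene","top"): print(c,[(d['rect'],round(d['p'],2)) for d in r.recognise(c,"pen")][:2])
E
```

```text
t 27.77 tcp [0.6398 0.006  0.3146] zang 9.11 yaxis [ 0.001  0.004 -1.   ] F [-0.14  0.22  0.27] M [-0.041  0.041 -0.003] w 0.0681 q [ 0.22  0.4  -0.45  1.54  0.18  1.24 -1.66]
scene [([183.1, 231.4, 215.5, 257.5], 0.81)]
top [([347.7, 187.6, 362.3, 251.3], 0.77)]
```

View pics/r2.png

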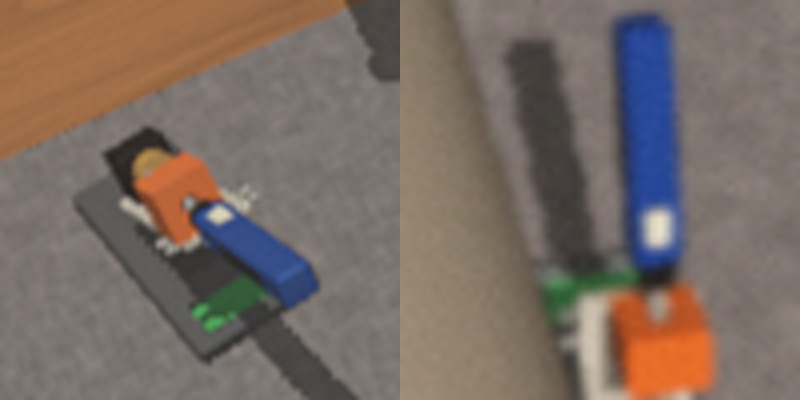

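The pen sits deep in the eyelet, with about a centimetre of barrel showing at top view (655,300), and the hand is clear. I'll do a quick check that the bystanders are unmoved, then hand in.

Run:
```python
from bench import r
import numpy as np
f0=np.load("f0.npy",allow_pickle=True).item()
A={}
for c in("scene","top"): A[c]=r.grab_frame(c)["image"].astype(int)
for n,c,(x0,y0,x1,y1) in [("cleaner","scene",(296,170,330,202)),("spool","scene",(354,245,386,280)),("driver","scene",(215,305,255,385)),("board","scene",(278,286,348,346)),("tape","scene",(105,328,155,374)),("meter","scene",(55,216,125,254)),("jar","scene",(392,162,428,198)),("eyelet","scene",(158,210,180,242))]:
    print(n,np.abs(A[c]-f0[c]["image"].astype(int))[y0:y1,x0:x1].mean().round(2))
print(r.get_obs()['qvel'].round(3)); print(r.hand_in())
```

```text
cleaner 10.36
spool 8.25
driver 7.05
board 7.05
tape 4.94
meter 10.03
jar 5.16
eyelet 6.15
[ 0.001 -0.001 -0.003 -0.001 -0.003  0.    -0.002]
the job is handed in; nothing more can be done
None
```

The pen is put away in its dock, and the job was handed in at about 28 s of the 67 s allowed.

- **Tilt:** I gripped the handle and used the top corner of the eyelet block as a lever, with about 6 N, to turn the pen roughly 35° in the grip. I then touched the bench lightly with the tip to get its height.
- **Insertion and check:** The barrel went into the eyelet with about 1–2 N of side force. Pushing stopped at 74 mm depth, where the force rose to about 9 N, against 4.6 N for the fully compressed spring. I held it there, unmoving, for 3 s.
- **Release:** I eased back about 7 mm with the spring so it would not kick the pen out. Then I let go and moved the arm well clear.
- **Last checks:** The final pictures show the pen seated deep in the eyelet, with about 1 cm of barrel showing. The arm was still and in free air.
- **Not confirmed:**
  - The plunger's travel is inferred from depth and force; I had no direct reading.
  - Nothing touched the bystanders as far as I know. The before-and-after picture comparison was inconclusive: the areas around them differ by 5–10 grey levels, which I put down to noise and the arm's shadow but did not check further.

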